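# Pin the sprung glass arm over the lens stage

### The arm

A 7-joint arm with a two-finger parallel gripper is mounted at the origin on the work surface. World frame = base frame: x ahead of the robot, y to its left, z up, the work surface at z = 0. Lengths are in mm, angles in rad, forces in N, time in s.
With the tool pointing down it reaches from about 425 to 1025 mm from the base axis. Payload 9.4 kg.
Tool frame: the origin (TCP) lies at the very end of the fingers, on their centre line; the grasp point (between the pads) lies 19 mm behind it; z points along the fingers, y is the direction in which the jaws open and shut (so a half turn about z gives the same grasp; the last joint's range is limited). The gripper opens to 93 mm and grips with 3 to 60 N. Pads are 15 mm wide; open, the fingers measure 128 mm over their backs; the gripper's body (75 mm by 188 mm) begins 65 mm behind the grasp point.
Start: joints at [-1.181, 0.599, -0.003, 1.599, 0.002, 0.943, -0.08], TCP at [326.278, 647.431, 180.618] pointing down, gripper open.
Joint ranges: [-2.57, 2.57], [-0.35, 1.97], [-1.29, 1.29], [0.11, 2.56], [-1.05, 4.19], [0.11, 1.86], [-2.63, 2.63]. Speed limits (rad/s): [2.22, 2.22, 3.01, 3.01, 3.14, 3.14, 3.14].

### API

Orientations are given as a unit quaternion [w, x, y, z].
In Python, from rig import manip gives the robot as it stands.
- The arm moves only by the shell command python3 -m jog 'ROWS' [FORCE]. ROWS is a JSON object of lists of equal length, an entry for each row: "translation": the shift along the world's x, y, z in m, a list of three; "delta_rot": the turn, a rotation vector about the world's x, y, z in degrees, a list of three; "claw": the closure, from 0 (fully open) to 1 (shut). A call has 1 to 12 rows; each row shifts and turns the commanded pose from where the row before left it; what a row does not reach is not made up. A row lasts 1/12 s, in which the tool goes at most 41.7 mm and 7.16 degrees, less where a joint would pass 70% of its speed; a pose out of reach is approached as far as the arm can. A call with a gripper value outside its range is refused whole. The fingers move at their own pace and stop on an object; FORCE is the grip in N (left out, the last holds). Time passes only in rows, so rows that do not move let the fingers close. It gives the time, the measured TCP pose, the force and the opening at its end, in the units of the state.
- manip.read_state(): the state, without advancing time (a new reading comes with each control period).
- manip.grab_frame(name): name is "side" or "top" or "wrist"; returns a dict with "pixels" (400x640x3 uint8, red, green, blue), "fov_y" (degrees; the focal length in pixels is half the picture's height over the tangent of half this angle, whatever the lens; pixels are square), "cx", "cy" (the principal point, pixels), "rvec" (rotation vector, rad) and "tvec" (3), from world to camera coordinates, as OpenCV has them. Camera axes: x right, y down, z forward; pixel columns grow to the right and rows downward; lengths in mm; the calibration is good to about 2 mm. A picture is of the moment at which its call begins. There is no depth.
- manip.job_done(): hands the job in, once; it reports no verdict.
The state is a dict: "time_s": time; "joints": joint angles; "joint_velocities": joint speeds; "tau": joint torques, N m; "tcp_pos": TCP position; "eef_rot": TCP orientation; "wrist_force": force on the tool from outside, world axes, zero at the start; "moment": the same for the moment, N m; "opening": finger opening in mm.
Only numpy, scipy, OpenCV 4.12 (cv2) and the standard library are available. Lean on these libraries where they do the work, as an engineer would, in place of code of your own. Each camera call takes 0.05 s, during which the arm holds its last target.

### The job

Take the red-knobbed stop pin out of the wooden rack, use it to swing the sprung glass-plate arm of the black stand round over the round lens stage, and drop the pin fully into the brass-rimmed hole behind the arm, so that the pin alone holds the arm there. Leave the brass eyepiece that stands on the stand's corner where it is.

Things in the scene. Friction and masses are not known exactly. Their poses are not given: they have to be found in the camera images.
- stand: Black block fixed on the table, 260 x 260 mm, 45 high; origin: centre of underside. Brass-rimmed stop hole in its top at x +18, y +38 mm (stand frame): 19 mm bore, 4 mm countersink, 40 deep (floor 5 mm above table). Arm pivot: vertical post at x -85, y 0, top 91 mm above table; hole is 110 mm from it. Round lens stage near the +x +y corner.
- swing_arm (a joint): Arm angle q, anticlockwise from above: 0 rest, 1.25 end stop. Arm points from pivot at q - 0.50 rad from stand's +x. Aluminium bar 14 mm wide, 53 to 77 mm above table, 166 long; at its end (160 to 214 mm from pivot) a tilted amber glass in a brass frame, top 105 mm. Spring (1 to 2 N at 110 mm from pivot) returns it to 0. Pin seated on its return side holds it at about 0.9 to 1.0, glass over stage.
- red_pin: Loose pin, about 60 g: steel shank 14 mm thick, 90 long, lowest 6 mm tapering to 10; round red knob 26 mm across, 90 to 120 mm above the foot. Origin: centre of foot, z up the pin. Starts upright, foot 10 mm above table, in a wooden rack 190 x 50 x 40 mm high: 30 mm deep holes 60 mm apart hold the red, a black and a white pin in any order. At start its x is along the row, y across.
- eyepiece: Brass eyepiece with a black collar standing loose on top of the stand near its -x +y corner, 42 mm across, 63 mm high; origin at the centre of its underside. To be left alone.

How it is judged (in metres and radians):
At the end, for the whole second after the job is handed in: The red pin stands in the stand's hole, its foot within 12 mm of the hole's axis (along each of the stand's axes) and within 12 mm of the hole's floor, leaning less than 15 degrees and at rest; the swing arm is held at more than 0.8 rad by it; all let go (value of joint swing_arm above 0.8 rad and x of red_pin in the frame of stand between 0.006 and 0.03 m and y of red_pin in the frame of stand between 0.026 and 0.05 m and z of red_pin in the frame of stand below 0.017 m and angle between red_pin's own z axis and vertical below 0.26 rad and linear speed of red_pin below 0.03 m/s); the robot touches nothing.
It fails at once if the eyepiece is knocked or moved more than 30 mm (distance of eyepiece from where it was at the start of the episode above 0.03 m or angle between eyepiece's own z axis and vertical above 0.5 rad).
It also fails if it takes over 54 s, if anything falls off the work surface, if the arm or the gripper's body presses on something with over 40 N, if the wrist force passes 120 N, or if a joint passes its speed limit or range.

## Working session

There is one attempt and no reset: what is moved stays moved. The work goes in short steps, Python scripts to look and compute and a shell command to move; the robot and the scene stay as the last step left them, time stands still between calls to the robot, and variables do not carry over. Pictures are saved under pics/ and viewed, and the job is handed in when it is done.

```bash
ls; mkdir -p pics; cat > h.py <<'E'
import numpy as np,cv2
from rig import manip
def grab(n,f):
    d=manip.grab_frame(n); cv2.imwrite(f'pics/{f}.png',cv2.cvtColor(d['pixels'],cv2.COLOR_RGB2BGR))
    np.save(f'pics/{f}.npy',{k:d[k] for k in d if k!='pixels'},allow_pickle=True); return d
def cam(d):
    f=200/np.tan(np.radians(d['fov_y'])/2)
    K=np.array([[f,0,d['cx']],[0,f,d['cy']],[0,0,1.]])
    R=cv2.Rodrigues(np.array(d['rvec'],float))[0]; return K,R,np.array(d['tvec'],float).ravel()
def load(f): return np.load(f'pics/{f}.npy',allow_pickle=True).item()
def onz(d,uv,z):
    K,R,t=cam(d); r=R.T@np.linalg.inv(K)@np.array([*uv,1.]); c=-R.T@t
    return c+r*(z-c[2])/r[2]
def proj(d,p):
    K,R,t=cam(d); q=K@(R@np.array(p,float)+t); return q[:2]/q[2]
def tri(obs):
    A=[];b=[]
    for d,uv in obs:
        K,R,t=cam(d); r=R.T@np.linalg.inv(K)@np.array([*uv,1.]); r/=np.linalg.norm(r); c=-R.T@t
        P=np.eye(3)-np.outer(r,r);A.append(P);b.append(P@c)
    return np.linalg.lstsq(np.vstack(A),np.hstack(b),rcond=None)[0]
def crop(f,x,y,w,h,s):
    im=cv2.imread(f'pics/{f}.png')[y:y+h,x:x+w]; cv2.imwrite(f'pics/{f}_c{x}_{y}.png',cv2.resize(im,None,fx=s,fy=s,interpolation=cv2.INTER_CUBIC))
E
python3 -c "
from h import *
print(manip.read_state())
for n in ['side','top','wrist']:
    d=grab(n,n+'0'); print(n,d['fov_y'],d['cx'],d['cy'],cam(d)[1].round(2).tolist(),(-cam(d)[1].T@cam(d)[2]).round())
"
```

```text
pics
{'time_s': 0.0, 'joints': array([-1.18069455,  0.6001459 , -0.00252385,  1.60012679,  0.00179009,
        0.94291816, -0.07980459]), 'joint_velocities': array([ 1.67188089e-03, -7.92383550e-04, -6.38313928e-05,  1.67442009e-04,
        1.05945066e-03,  1.23164302e-04, -9.27663306e-04]), 'tau': array([-3.44526343e-04, -7.65096831e+01,  1.49735592e+00, -2.52369726e+01,
       -5.24017552e-02,  1.67495012e-02,  1.54179788e-04]), 'tcp_pos': array([326.0532263 , 646.92055329, 179.74640128]), 'eef_rot': array([-1.11391839e-04,  2.31271859e-01,  9.72888838e-01, -7.90250251e-04]), 'wrist_force': array([-0.34995892,  0.54486569,  0.54664152]), 'moment': array([-0.02508082, -0.00112935,  0.06081456]), 'opening': 92.92749089956668}
side 54.36872188636361 315.30687524481385 206.36701295236972 [[0.84, -0.55, -0.0], [-0.39, -0.58, -0.72], [0.39, 0.6, -0.7]] [ 237. -465.  607.]
top 53.054692365167426 316.6610015333513 198.8780710303511 [[0.02, -1.0, 0.02], [-0.99, -0.03, -0.16], [0.16, -0.01, -0.99]] [403. -16. 855.]
wrist 67.08168465478687 318.7576876186034 196.75213913659394 [[0.45, 0.89, -0.0], [0.86, -0.43, 0.27], [0.24, -0.12, -0.96]] [261. 681. 383.]
```

View pics/side0.png

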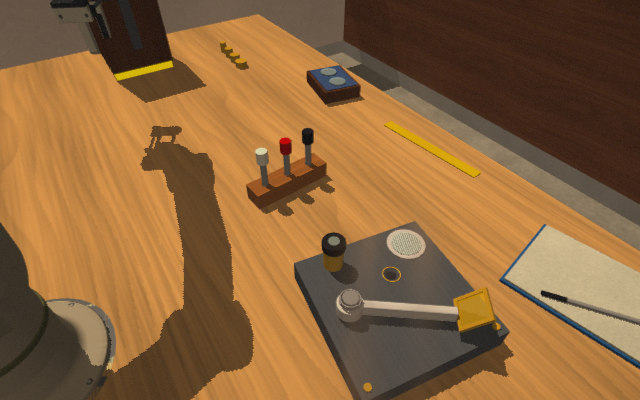

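View pics/top0.png

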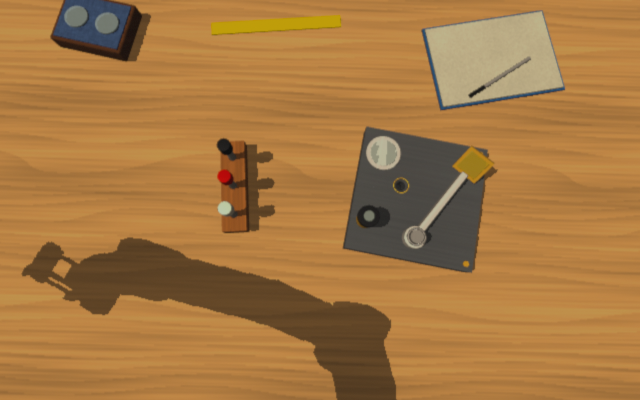

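View pics/wrist0.png

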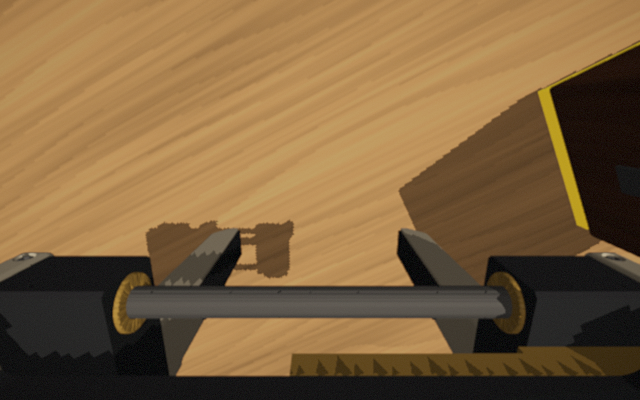

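The side view shows white, red (285,146) and black pins in the rack, and the arm at rest. In the top view the red knob is at (225,177), the hole at (401,186), the pivot at (415,237), the eyepiece at (369,216) and the stage at (383,152). I'll enlarge these next.

```bash
python3 -c "
from h import *
crop('top0',330,115,180,170,4.4 and 4)
crop('top0',200,130,90,110,5)
crop('side0',235,120,110,90,6)
crop('side0',285,215,230,180,3)
"
```

```text
(no output)
```

View pics/top0_c330_115.png

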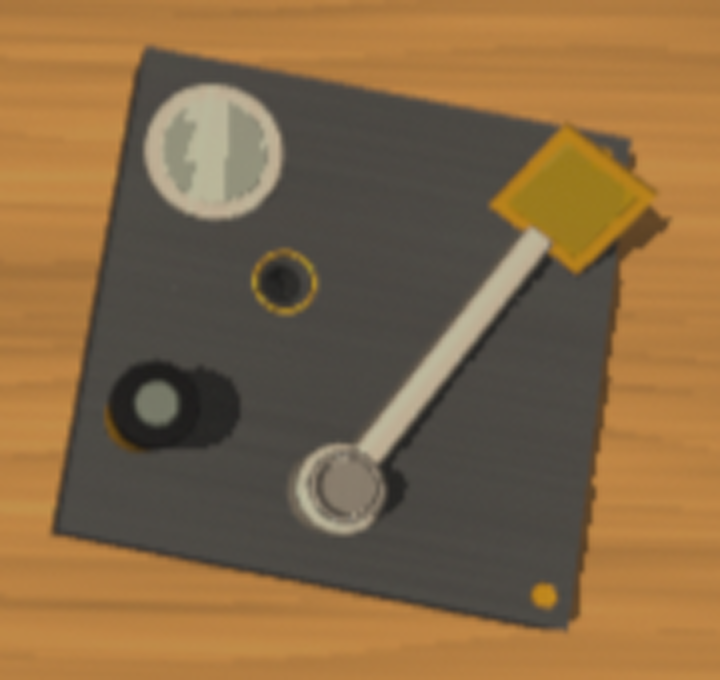

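View pics/top0_c200_130.png

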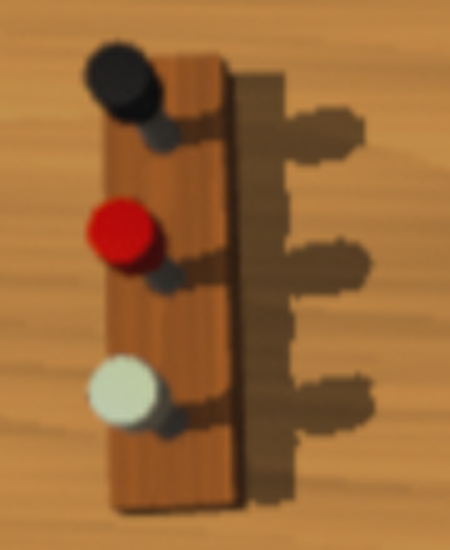

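View pics/side0_c235_120.png

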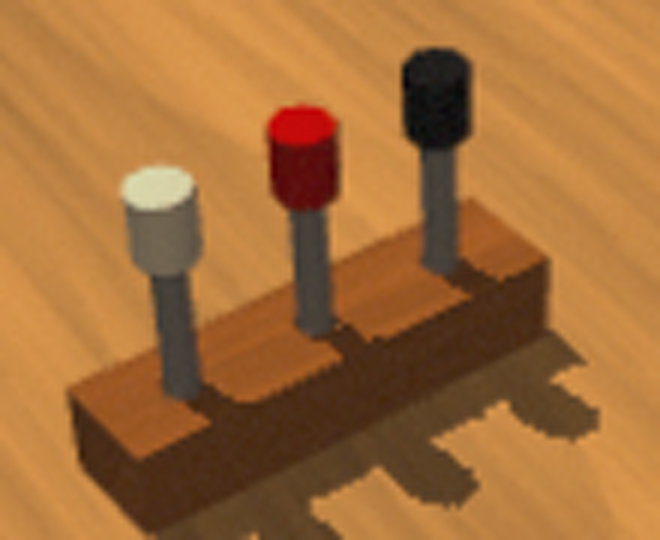

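View pics/side0_c285_215.png

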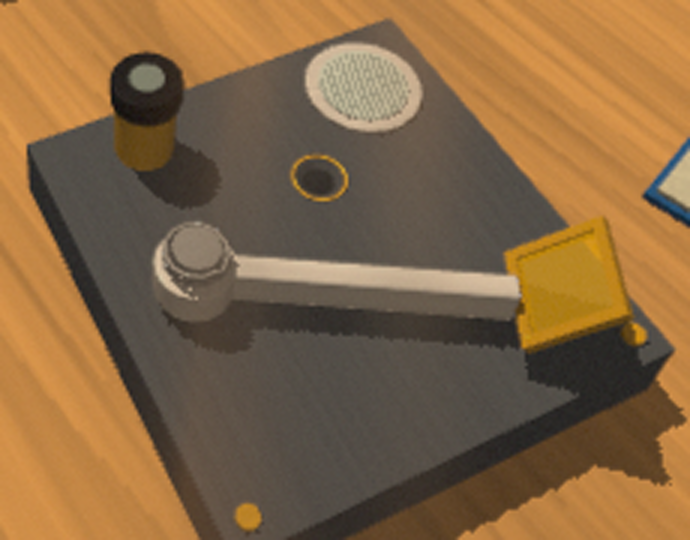

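```bash
cat > m.py <<'E'
from h import *
T=load('top0');S=load('side0')
def pt(o,c,s): return (np.array(c)+.5)/s-.5+np.array(o)
t=lambda *c:pt((330,115),c,4)
s=lambda *c:pt((285,215),c,3)
a=lambda *c:pt((200,130),c,5)
b=lambda *c:pt((235,120),c,6)
print('hole tri',tri([(T,t(284,282)),(S,s(319,177))]),onz(T,t(284,282),45),onz(S,s(319,177),45))
print('pivot tri',tri([(T,t(347,487)),(S,s(199,246))]),onz(T,t(347,487),91),onz(S,s(199,246),91))
tc=np.array([onz(T,t(*c),45) for c in [(148,47),(632,140),(565,628),(55,532)]])
sc=np.array([onz(S,s(*c),45) for c in [(392,19),(672,350),(30,146)]])
print(tc.round(1).tolist(),sc.round(1).tolist(),tc.mean(0))
print([np.linalg.norm(tc[i]-tc[i-1]).round(1) for i in range(4)])
th=[(tc[0]-tc[3]),(tc[1]-tc[2])]
print([np.degrees(np.arctan2(v[1],v[0])) for v in th],[np.degrees(np.arctan2(v[0],-v[1])) for v in (tc[1]-tc[0],tc[2]-tc[3])])
print('red',tri([(T,a(122,230)),(S,b(302,127))]),onz(T,a(122,230),130),onz(S,b(302,127),130))
print('white',tri([(T,a(122,389)),(S,b(159,188))]))
print('black',tri([(T,a(119,75)),(S,b(437,61))]))
print('eye',tri([(T,t(157,403)),(S,s(147,78))]))
E
python3 m.py
```

```text
hole tri [ 567.75255983 -198.12446876   47.33126653] [ 568.05635907 -198.54846674   45.        ] [ 569.32307726 -197.07837143   45.        ]
pivot tri [ 460.81709735 -217.79297196   91.98198325] [ 459.7167596 -217.4229907   91.       ] [ 462.50489337 -217.77778354   91.        ]
[[692.7, -127.7, 45.0], [649.2, -382.9, 45.0], [395.4, -337.9, 45.0], [436.8, -81.9, 45.0]] [[694.3, -127.1, 45.0], [649.2, -380.2, 45.0], [440.0, -84.7, 45.0]] [ 543.5302739  -232.57484419   45.        ]
[np.float64(259.9), np.float64(258.9), np.float64(257.7), np.float64(259.4)]
[np.float64(-10.150109037535708), np.float64(-10.0603885495446)] [np.float64(-9.684469205417802), np.float64(-9.193643686898072)]
red [559.94085292 147.28290269 129.19479759] [559.83433416 147.07445173 130.        ] [559.32533699 146.27029154 130.        ]
white [500.99198604 143.72476403 128.6925235 ]
black [618.31559686 150.83440815 133.40284461]
eye [ 495.57539048 -123.77852087  109.5453157 ]
```

```bash
python3 -m jog '{"translation":[[0.018,-0.037,0],[0.018,-0.037,0],[0.018,-0.037,0],[0.018,-0.037,0],[0.018,-0.037,0],[0.018,-0.037,0],[0.018,-0.037,0],[0.018,-0.037,0],[0.018,-0.037,0],[0.018,-0.037,0],[0.018,-0.037,0],[0.018,-0.037,0]],"delta_rot":[[0,0,2.5],[0,0,2.5],[0,0,2.5],[0,0,2.5],[0,0,2.5],[0,0,2.5],[0,0,2.5],[0,0,2.5],[0,0,2.5],[0,0,2.5],[0,0,2.5],[0,0,2.5]],"claw":[0,0,0,0,0,0,0,0,0,0,0,0]}' 40
```

```text
time_s: 1.15
tcp_pos: [542.7, 201.5, 180.6]
eef_rot: [-0.0, -0.03, 1.0, -0.0]
wrist_force: [0.9, -0.5, -0.8]
opening: 92.8
```

```bash
python3 -m jog '{"translation":[[0.008,-0.027,0],[0.009,-0.0275,0],[0,0,0],[0,0,0]],"delta_rot":[[0,0,0],[0,0,0],[0,0,0],[0,0,0]],"claw":[0,0,0,0]}'; python3 -c "
from h import *
print(manip.read_state()['tcp_pos'])
d=grab('wrist','w1');print(-cam(d)[1].T@cam(d)[2])
grab('top','t1')"
```

```text
time_s: 1.48
tcp_pos: [559.7, 146.9, 180.4]
eef_rot: [-0.0, -0.026, 1.0, -0.0]
wrist_force: [0.2, -0.4, 0.1]
opening: 93.0
[559.65212738 146.88436796 180.4488476 ]
[486.51524108 143.15831457 383.62808442]
```

View pics/w1.png

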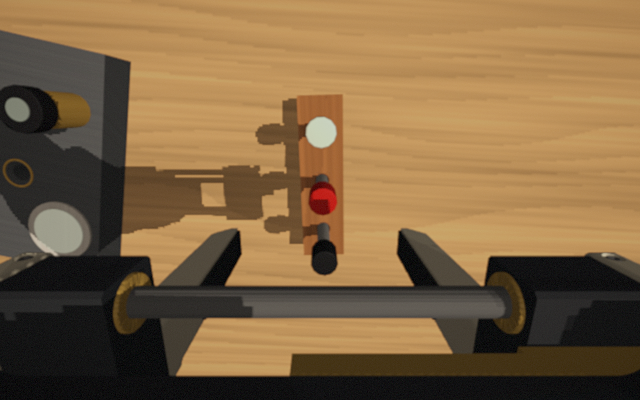

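View pics/t1.png

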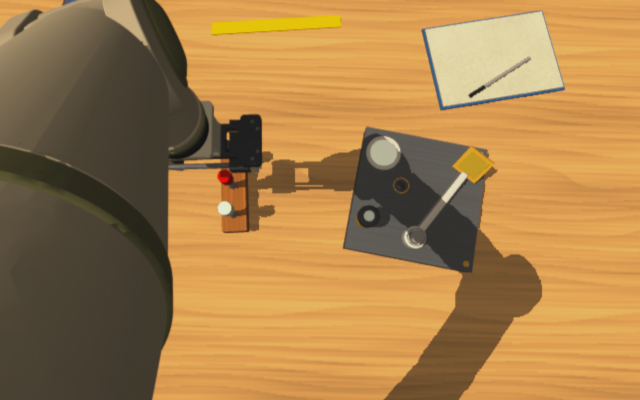

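```bash
python3 -c "
from h import *
crop('w1',270,80,110,210,3)
W=load('w1')
for p in [(560,147,130),(618,151,130),(501,144,130),(560,147,40)]: print(proj(W,p))
print(cam(W)[1].round(2))
"
```

```text
[318.66320515 200.8169907 ]
[319.6369036  261.08381097]
[318.84519258 131.89149738]
[318.6880986  179.24928194]
[[-0.05  1.   -0.  ]
 [ 0.96  0.05  0.27]
 [ 0.27  0.01 -0.96]]
```

View pics/w1_c270_80.png

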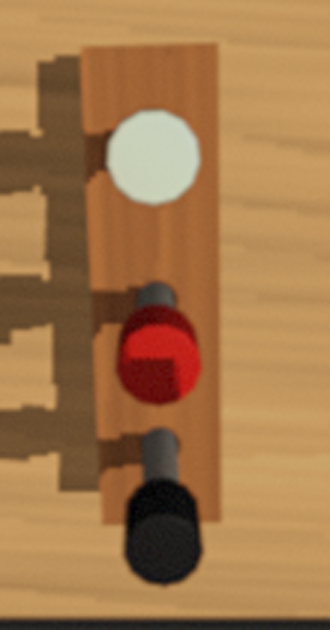

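```bash
python3 -m jog '{"translation":[[0,0.003,-0.02],[0,0,-0.03],[0,0,-0.03],[0,0,-0.0055],[0,0,0],[0,0,0],[0,0,0],[0,0,0],[0,0,0],[0,0,0],[0,0,0],[0,0,0]],"delta_rot":[[0,0,0],[0,0,0],[0,0,0],[0,0,0],[0,0,0],[0,0,0],[0,0,0],[0,0,0],[0,0,0],[0,0,0],[0,0,0],[0,0,0]],"claw":[0,0,0,0,0.3,0.6,1,1,1,1,1,1]}' 40; python3 -c "
from h import *
print(manip.read_state()['tcp_pos'])
grab('wrist','w2');grab('side','s2')"
```

```text
time_s: 2.58
tcp_pos: [559.4, 151.9, 95.5]
eef_rot: [0.0, -0.028, 1.0, 0.0]
wrist_force: [-0.1, 1.1, 0.4]
opening: 44.3
[559.43471731 151.92948614  95.47055447]
```

View pics/w2.png

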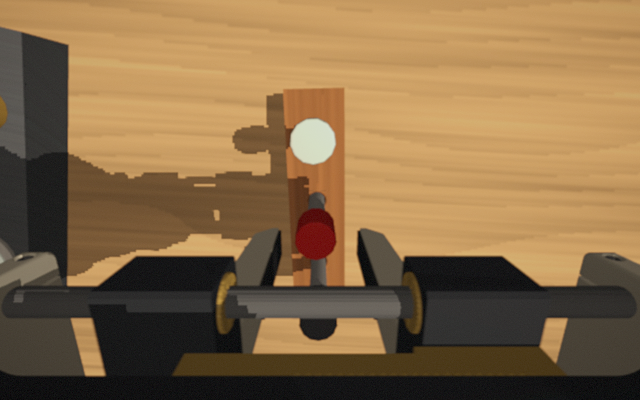

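View pics/s2.png

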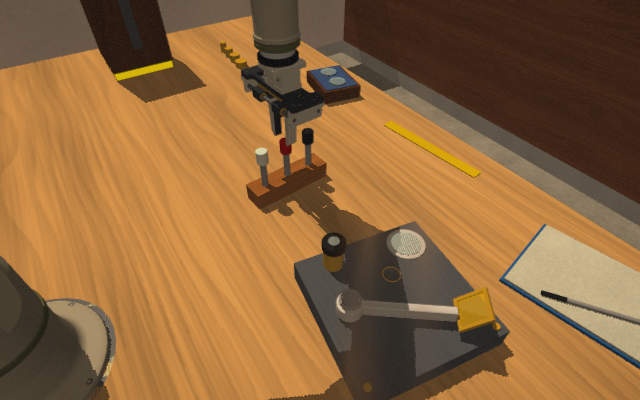

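```bash
python3 -m jog '{"translation":[[0,0,0],[0,0,0],[0,0,0],[0,0,0],[0,0,0],[0,0,0],[0,0,0],[0,0,0]],"delta_rot":[[0,0,0],[0,0,0],[0,0,0],[0,0,0],[0,0,0],[0,0,0],[0,0,0],[0,0,0]],"claw":[1,1,1,1,1,1,1,1]}' 40; python3 -c "
from h import *
s=manip.read_state();print(s['tcp_pos'],s['opening'])
W=load('w2')
print(proj(W,(560,150,130)),proj(W,(560,150,115)))
grab('wrist','w3');crop('w3',220,170,200,190,3.5)"
```

```text
time_s: 3.35
tcp_pos: [559.3, 151.9, 95.1]
eef_rot: [-0.0, -0.028, 1.0, -0.0]
wrist_force: [-0.4, -0.0, -0.0]
opening: 0.7
[559.25396178 151.93073144  95.09892706] 0.6556990755105063
[315.34649625 240.29245968] [315.58355949 230.95957875]
```

View pics/w3_c220_170.png

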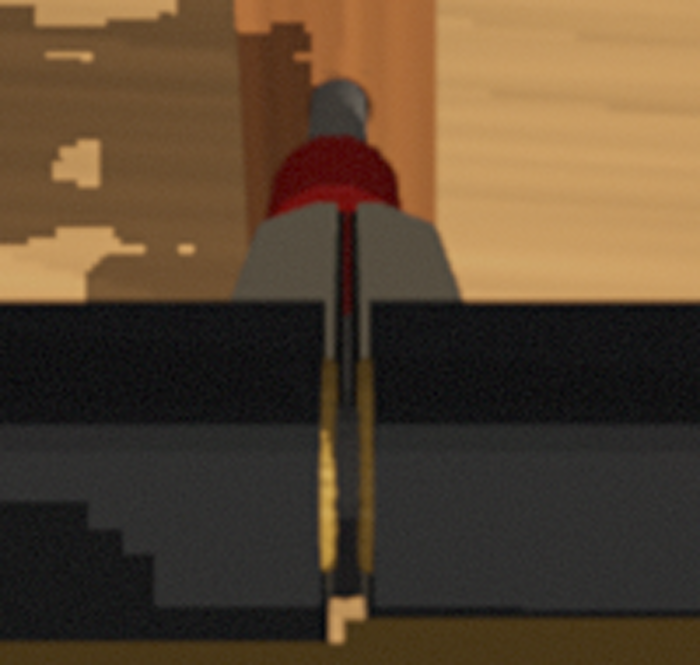

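```bash
python3 -c "
from h import *
grab('side','s3');crop('s3',225,60,120,150,4)
S=load('s3')
for p in [(559.3,152,95),(559.3,152,114),(560,149,130),(560,149,100),(560,149,40)]:print(proj(S,p),(proj(S,p)-[225,60])*4)
"
```

```text
[284.51096157 152.80523517] [238.04384627 371.22094069]
[283.99830031 145.6552045 ] [235.99320124 342.62081802]
[284.5463039  140.02931788] [238.1852156  320.11727152]
[285.34701423 151.52465823] [241.38805694 366.09863293]
[286.83529642 172.89107451] [247.34118569 451.56429805]
```

View pics/s3_c225_60.png

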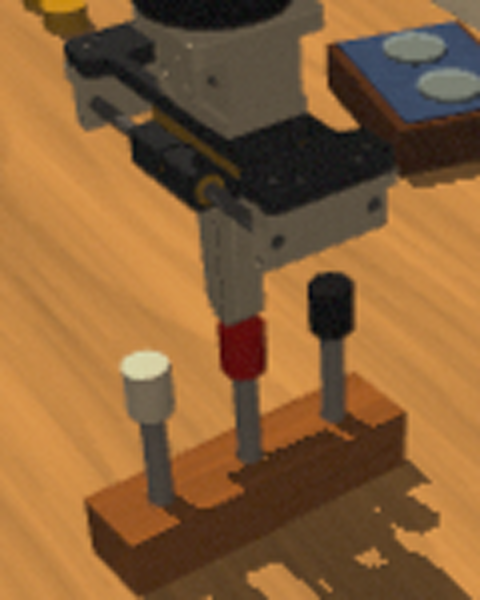

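```bash
python3 -c "
from h import *
W=load('w1')
for z in (180,200,220):
  for dy in(-46,46): print(z,proj(W,(559.7,147+dy,z)))
S=load('s3')
for z in (95,114,130,140,160):
  print(z,(proj(S,(559.3,152,z))-[225,60])*4)
W=load('w3')
for z in (95,114,130,140,160):
  print(z,(proj(W,(559.3,152,z))-[220,170])*3.5)
T=load('top0');c=lambda d:(-cam(d)[1].T@cam(d)[2])
print(manip.read_state()['joints'])
"
```

```text
180 [254.24376664 216.64468053]
180 [382.69445125 223.12742442]
200 [247.89174007 226.78848507]
200 [388.94683038 233.83817526]
220 [240.1524148  239.14772225]
220 [396.55473852 246.8710395 ]
95 [238.04384627 371.22094069]
114 [235.99320124 342.62081802]
130 [234.21538477 317.82580533]
140 [233.07968538 301.98632971]
160 [230.74934472 269.48532252]
95 [345.17034951 175.21126364]
114 [345.17327912 209.85416308]
130 [345.17620424 244.44397182]
140 [345.17829874 269.21160157]
160 [345.18328063 328.12284506]
[-0.28214342  0.53809101 -0.11689284  2.00948814  0.10609135  0.59964508
  1.15731358]
```

```bash
python3 -c "
from h import *
W=load('w3');S=load('s3')
for c in [(225,315),(232,320),(240,322)]:
  print(tri([(W,np.array([347,203])/3.5+[220,170]),(S,np.array(c)/4+[225,60])]))
for z in (95,110,120,130,140):
  print(z,(proj(W,(551.8,152,z))-[220,170])*3.5,(proj(W,(549,152,z))-[220,170])*3.5)
"; python3 -m jog '{"translation":[[0,0,0.02],[0,0,0.03],[0,0,0.03],[0,0,0]],"delta_rot":[[0,0,0],[0,0,0],[0,0,0],[0,0,0]],"claw":[1,1,1,1]}' 40; python3 -c "
from h import *
print(manip.read_state()['tcp_pos'])
grab('wrist','w4');grab('side','s4');crop('s4',215,30,130,180,3.3);crop('w4',220,170,200,190,3.5)"
```

```text
[551.93926702 151.45463721 133.9100705 ]
[554.83064704 151.37444949 129.12238609]
[557.74611157 151.11541502 125.96070299]
95 [347.28802377 140.26481598] [348.08878431 127.0504435 ]
110 [347.44419264 164.81881256] [348.3039429  150.73269206]
120 [347.56155575 183.27148807] [348.46570957 168.53815497]
130 [347.69150938 203.70373599] [348.64490236 188.26169109]
140 [347.8361944  226.45215929] [348.84449739 210.23087776]
time_s: 3.78
tcp_pos: [561.9, 152.9, 180.2]
eef_rot: [0.004, -0.028, 1.0, 0.001]
wrist_force: [1.2, -0.5, 0.4]
opening: 0.4
[561.91298612 152.85547986 180.20659067]
```

View pics/s4_c215_30.png

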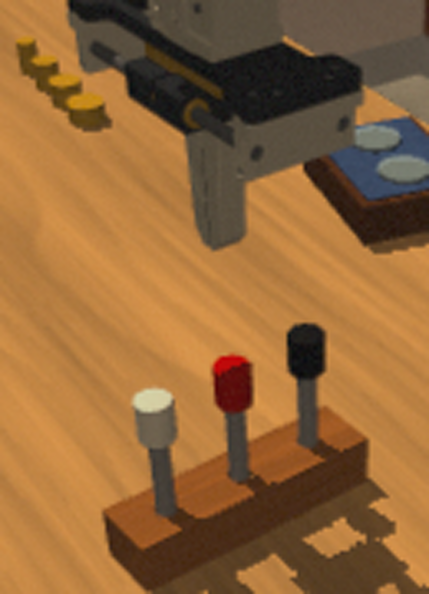

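View pics/w4_c220_170.png

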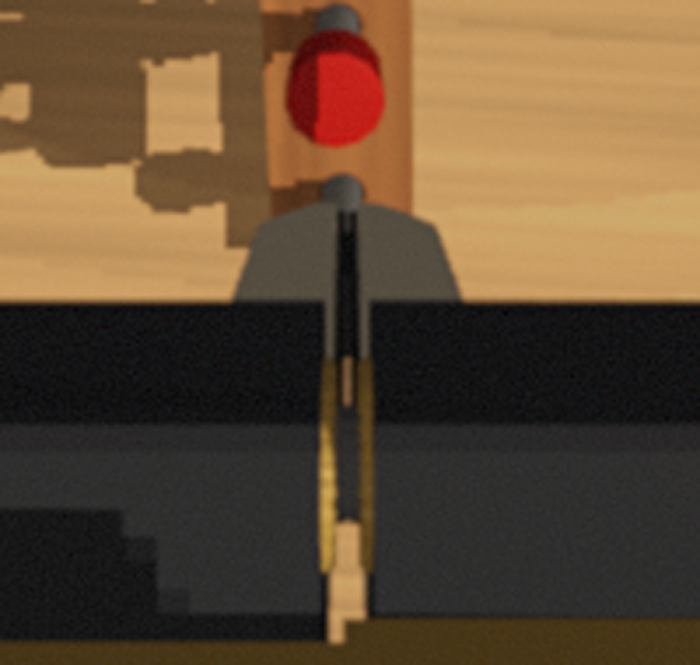

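```bash
python3 -c "
from h import *
s=manip.read_state();print(s['tcp_pos'],s['joint_velocities'].round(3))
S=load('s4')
for z in (180,190,200,210,214,218,222):
  print(z,(proj(S,(561,152.5,z))-[215,30])*3.3)
W=load('w4')
for c in [(220,245)]: print(tri([(W,np.array([347,210])/3.5+[220,170]),(S,np.array(c)/3.3+[215,30])]))
print('red',tri([(W,np.array([336,88])/3.5+[220,170]),(S,np.array((233,368))/3.3+[215,30])]))
"
```

```text
[559.90493849 152.10060446 176.24134393] [-0.002  0.032  0.003  0.03   0.002 -0.01  -0.   ]
180 [223.36477321 292.38752067]
190 [222.3620248  278.14606041]
200 [221.34132959 263.64971211]
210 [220.30220143 248.89157116]
214 [219.88127668 242.91341855]
218 [219.45728919 236.89176742]
222 [219.03020539 230.82614128]
[558.69925741 152.35537208 212.27090359]
red [560.85389476 150.00689825 124.48450879]
```

The pictures show that the fingers really end about 35 mm above the stated TCP: z was about 130 when the state said 95, and 212 when it said 178. That is why the jaws shut above the knob. The pin is undisturbed at about (561,150), so I'll reopen and go about 33 mm lower.

```bash
python3 -m jog '{"translation":[[0.0005,-0.0015,0],[0,0,0],[0,0,0],[0,0,0],[0,0,0],[0,0,0],[0,0,-0.025],[0,0,-0.03],[0,0,-0.03],[0,0,-0.02],[0,0,-0.01],[0,0,0]],"delta_rot":[[0,0,0],[0,0,0],[0,0,0],[0,0,0],[0,0,0],[0,0,0],[0,0,0],[0,0,0],[0,0,0],[0,0,0],[0,0,0],[0,0,0]],"claw":[0,0,0,0,0,0,0,0,0,0,0,0]}' 40; python3 -c "
from h import *
s=manip.read_state();print(s['tcp_pos'],s['opening'])
grab('wrist','w5');grab('side','s5');crop('s5',225,60,120,150,4);crop('w5',220,170,200,190,3.5)"
```

```text
time_s: 4.88
tcp_pos: [558.5, 150.1, 58.0]
eef_rot: [-0.002, -0.029, 1.0, -0.001]
wrist_force: [-0.1, 0.5, 0.5]
opening: 75.9
[558.53187434 150.12042792  58.02519845] 75.92098378375726
```

View pics/s5_c225_60.png

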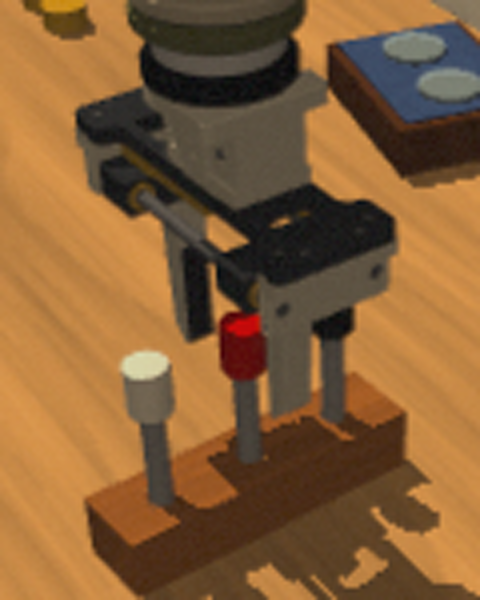

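View pics/w5_c220_170.png

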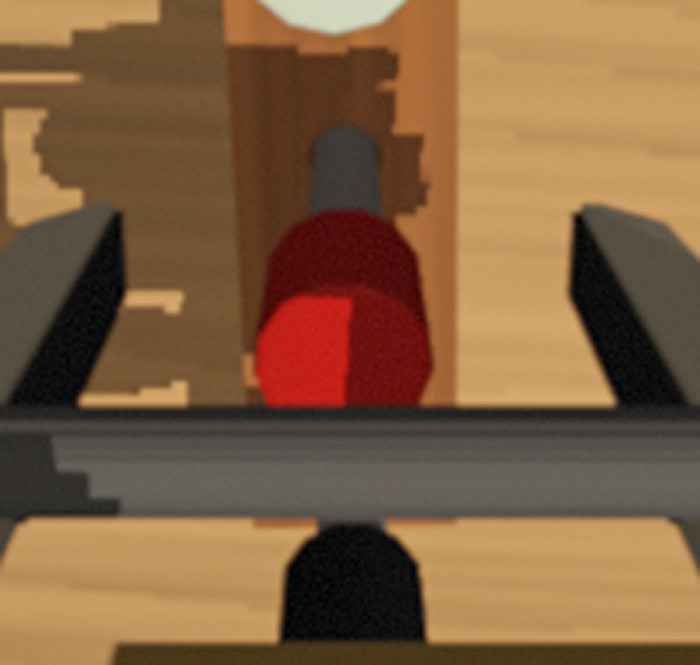

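The knob now sits centred between the pads, with the tips just below its underside. Closing.

```bash
python3 -m jog '{"translation":[[0,0,0],[0,0,0],[0,0,0],[0,0,0],[0,0,0],[0,0,0],[0,0,0],[0,0,0],[0,0,0],[0,0,0],[0,0,0],[0,0,0]],"delta_rot":[[0,0,0],[0,0,0],[0,0,0],[0,0,0],[0,0,0],[0,0,0],[0,0,0],[0,0,0],[0,0,0],[0,0,0],[0,0,0],[0,0,0]],"claw":[1,1,1,1,1,1,1,1,1,1,1,1]}' 40; python3 -c "
from h import *
s=manip.read_state();print(s['tcp_pos'],s['opening'],s['wrist_force'])"
```

```text
time_s: 5.98
tcp_pos: [559.7, 150.4, 60.1]
eef_rot: [-0.0, -0.028, 1.0, -0.0]
wrist_force: [-0.2, 0.1, 0.1]
opening: 25.4
[559.74705048 150.39656268  60.06889063] 25.438438934199088 [-0.1811611   0.05512443  0.12494494]
```

```bash
python3 -m jog '{"translation":[[0,0,0.01],[0,0,0.02],[0,0,0.02],[0,0,0.03],[0,0,0.03],[0,0,0.02],[0,0,0],[0,0,0],[0,0,0]],"delta_rot":[[0,0,0],[0,0,0],[0,0,0],[0,0,0],[0,0,0],[0,0,0],[0,0,0],[0,0,0],[0,0,0]],"claw":[1,1,1,1,1,1,1,1,1]}' 40; python3 -c "
from h import *
s=manip.read_state();print(s['tcp_pos'],s['opening'],s['wrist_force'])
grab('side','s6');grab('wrist','w6');crop('s6',205,20,150,180,3.3)"
```

```text
time_s: 6.73
tcp_pos: [559.2, 150.2, 189.8]
eef_rot: [-0.0, -0.028, 1.0, -0.0]
wrist_force: [-0.0, 0.1, -1.3]
opening: 25.1
[559.20746535 150.16338914 189.78499657] 25.05385894755632 [-0.00642541  0.11301625 -1.25786725]
```

View pics/s6_c205_20.png

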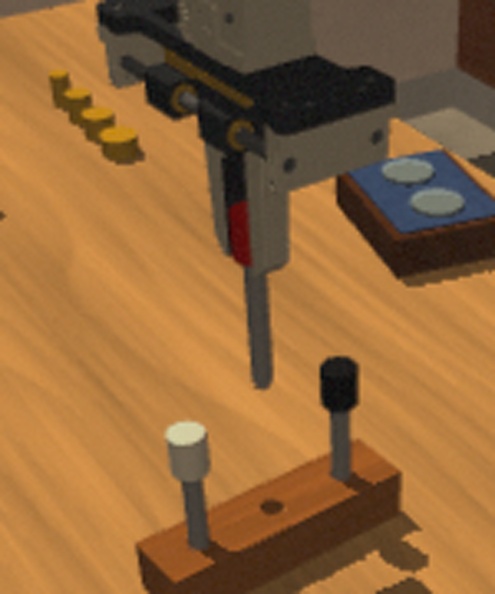

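View pics/w6.png

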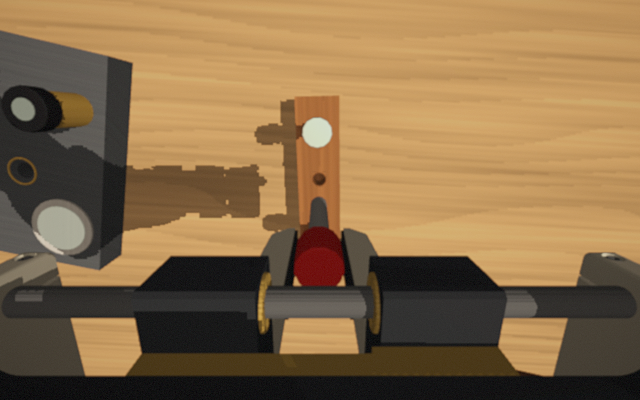

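The pin is out and hangs upright in the jaws, foot at about (262,385) in the crop. Checking its foot position.

```bash
python3 -c "
from h import *
S=load('s6');W=load('w6')
for p in [(559.2,150.2,140),(559.2,150.2,230),(565,150,140),(555,150,140)]: print((proj(S,p)-[205,20])*3.3, proj(W,p))
crop('w6',280,180,80,60,8)
"
```

```text
[259.56365535 382.52339141] [318.62920694 201.13489792]
[250.44672473 254.01215361] [318.56418329 244.06161373]
[267.58014792 379.82145239] [318.02326184 207.46883061]
[254.0016763  384.74605072] [318.67565344 196.4801551 ]
```

View pics/w6_c280_180.png

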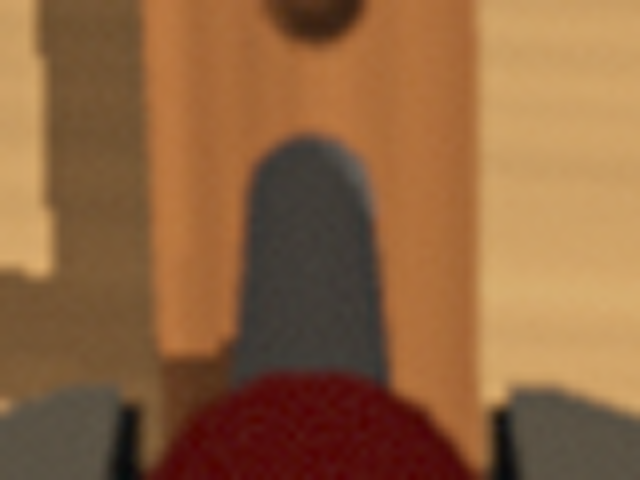

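```bash
python3 -m jog '{"translation":[[-0.002,-0.02,0],[-0.0025,-0.036,0],[-0.0025,-0.04,0],[-0.0025,-0.04,0],[-0.0025,-0.04,0],[-0.0025,-0.04,0],[-0.0025,-0.04,0],[-0.0025,-0.04,0],[-0.0025,-0.04,0],[-0.0025,-0.04,0],[-0.0025,-0.04,0],[-0.0025,-0.038,0]],"delta_rot":[[0,0,0],[0,0,0],[0,0,0],[0,0,0],[0,0,0],[0,0,0],[0,0,0],[0,0,0],[0,0,0],[0,0,0],[0,0,0],[0,0,0]],"claw":[1,1,1,1,1,1,1,1,1,1,1,1]}' 40;  python3 -m jog '{"translation":[[0,0,0],[0,0,0],[0,0,0]],"delta_rot":[[0,0,0],[0,0,0],[0,0,0]],"claw":[1,1,1]}' 40; python3 -c "
from h import *
s=manip.read_state();print(s['tcp_pos'],s['opening'],s['wrist_force'])
grab('side','s7');grab('wrist','w7')"
```

```text
time_s: 7.83
tcp_pos: [529.1, -305.6, 188.8]
eef_rot: [-0.001, -0.028, 1.0, 0.0]
wrist_force: [0.6, -1.3, -0.3]
opening: 25.2
time_s: 8.08
tcp_pos: [529.8, -302.8, 188.9]
eef_rot: [-0.001, -0.028, 1.0, 0.001]
wrist_force: [-0.0, 0.2, -1.1]
opening: 24.9
[ 529.77927307 -302.81566467  188.87813015] 24.91205658646239 [-0.01229207  0.20180536 -1.10369792]
```

View pics/s7.png

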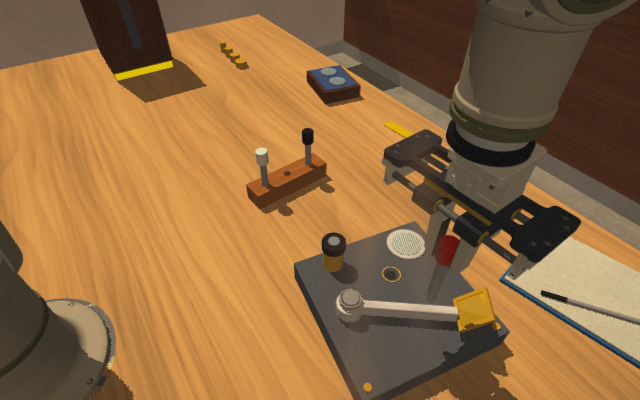

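View pics/w7.png

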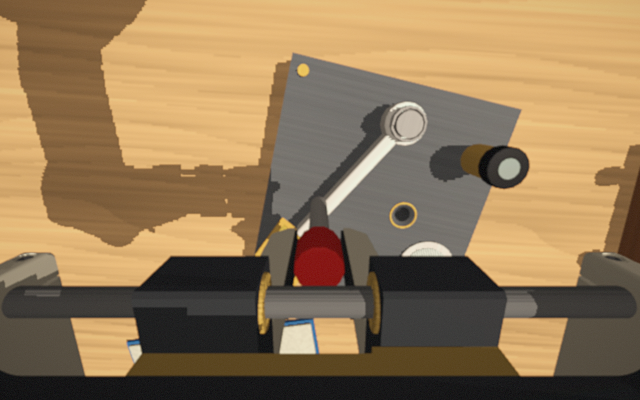

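```bash
python3 -c "
from h import *
W=load('w7')
print('hole',onz(W,(403,214.5),45),'pivot',onz(W,(407.5,123),91))
a=onz(W,(396,146),77);b=onz(W,(299,231),77);print('armleft?',a,b)
p=np.array([460,-218]);
for d in np.arange(0,180,60): pass
# arm edges: centre at 77
a=onz(W,(385,152),77);b=onz(W,(310,222),77);v=b-a;th=np.arctan2(v[1],v[0]);print(a,b,th)
pin=np.array([530.5,-302.8]);n=np.array([np.sin(th),-np.cos(th)])
print('pin offset to clockwise side',n@(pin-p), 'radius',np.linalg.norm(pin-p))
crop('w7',260,60,270,200,2.9)
"
```

```text
hole [ 568.83761822 -196.78826738   45.        ] pivot [ 460.67846188 -219.35295716   91.        ]
armleft? [ 484.5652636  -224.05635158   77.        ] [ 584.64339607 -320.56770117   77.        ]
[ 491.39814606 -234.72557186   77.        ] [ 573.25671363 -308.82393592   77.        ] -0.7356805369997462
pin offset to clockwise side 15.556559076654077 radius 110.27823901386893
```

View pics/w7_c260_60.png

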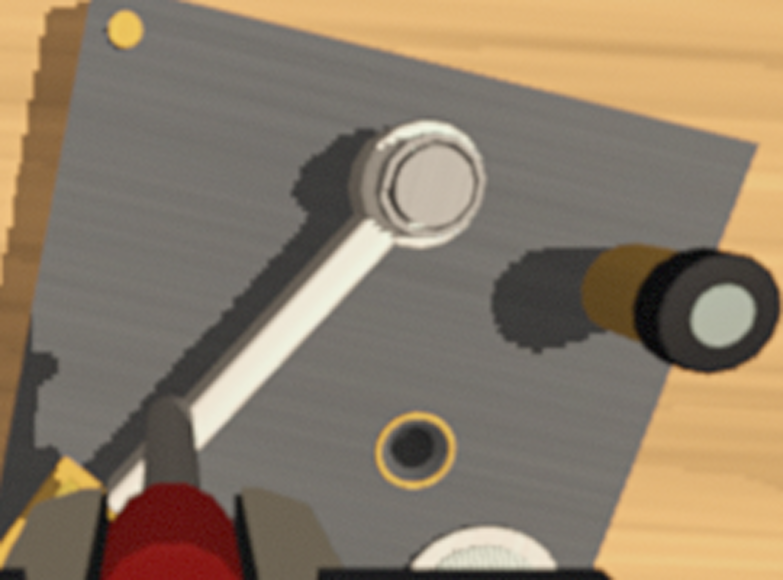

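```bash
python3 -m jog '{"translation":[[-0.0045,-0.0055,0],[-0.0045,-0.0055,0],[0,0,-0.02],[0,0,-0.025],[0,0,-0.025],[0,0,-0.012],[0,0,-0.006],[0,0,0],[0,0,0]],"delta_rot":[[0,0,0],[0,0,0],[0,0,0],[0,0,0],[0,0,0],[0,0,0],[0,0,0],[0,0,0],[0,0,0]],"claw":[1,1,1,1,1,1,1,1,1]}' 40; python3 -c "
from h import *
s=manip.read_state();print(s['tcp_pos'],s['opening'],s['wrist_force'])
grab('side','s8');crop('s8',280,180,240,200,3);grab('wrist','w8')"
```

```text
time_s: 8.93
tcp_pos: [521.6, -314.8, 102.8]
eef_rot: [0.0, -0.028, 1.0, -0.0]
wrist_force: [1.2, -0.3, 0.0]
opening: 25.4
[ 521.62053108 -314.78867153  102.76226875] 25.360889540312723 [ 1.20015908 -0.3357659   0.03124007]
```

View pics/s8_c280_180.png

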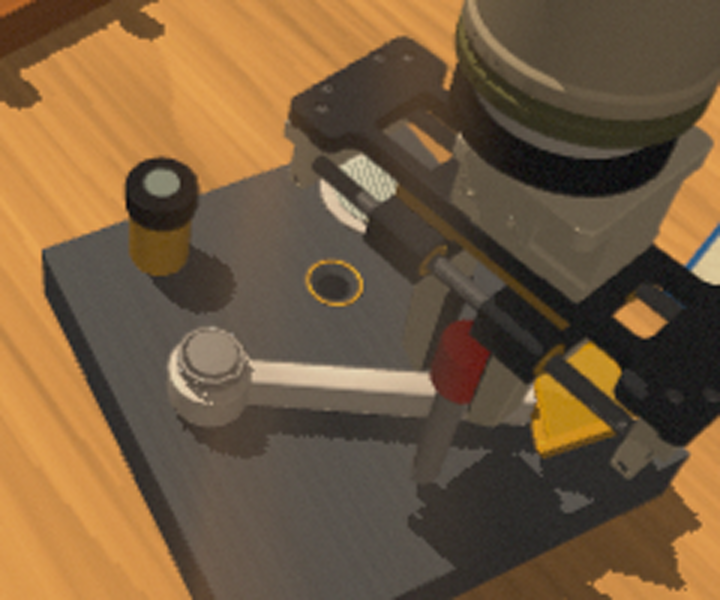

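View pics/w8.png

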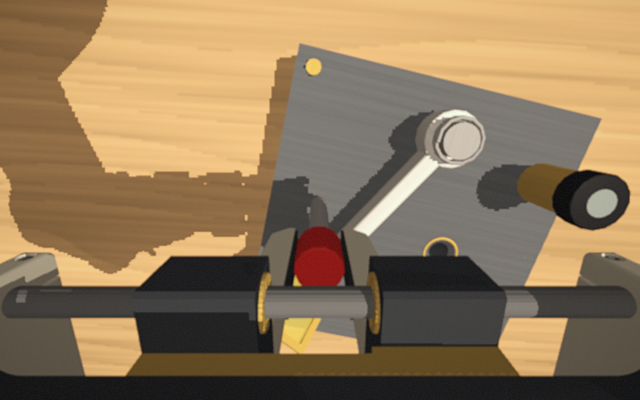

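```bash
python3 -c "
import numpy as np
a=np.linspace(-1.0,.189,21);r=np.linspace(114.7,110,21)
p=np.c_[460.3+r*np.cos(a),-218.3+r*np.sin(a)]
d=np.diff(np.round(p*2)/2,axis=0);print(d.tolist(),d.sum(0),p[0],p[-1])"
```

```text
[[5.5, 4.0], [5.0, 4.5], [5.0, 4.5], [4.5, 5.0], [4.5, 5.5], [4.0, 5.0], [3.5, 6.0], [3.5, 5.5], [3.0, 6.0], [2.5, 6.5], [2.5, 6.0], [1.5, 6.5], [1.5, 6.5], [1.0, 6.5], [1.0, 6.5], [0.0, 7.0], [0.0, 6.5], [-0.5, 6.5], [-1.0, 6.5], [-1.0, 6.5]] [ 46.  117.5] [ 522.27267448 -314.81672196] [ 568.34118633 -197.63355239]
```

```bash
python3 -m jog '{"translation":[[0.0055,0.004,0],[0.005,0.0045,0],[0.005,0.0045,0],[0.0045,0.005,0],[0.0045,0.0055,0],[0.004,0.005,0],[0.0035,0.006,0],[0.0035,0.0055,0],[0.003,0.006,0],[0.0025,0.0065,0]],"delta_rot":[[0,0,0],[0,0,0],[0,0,0],[0,0,0],[0,0,0],[0,0,0],[0,0,0],[0,0,0],[0,0,0],[0,0,0]],"claw":[1,1,1,1,1,1,1,1,1,1]}' 40; python3 -c "
from h import *
s=manip.read_state();print(s['tcp_pos'],s['opening'],s['wrist_force'])
grab('side','s9');crop('s9',280,180,240,200,3)"
```

```text
time_s: 9.87
tcp_pos: [562.5, -261.6, 102.1]
eef_rot: [-0.0, -0.028, 1.0, -0.0]
wrist_force: [0.2, -1.8, -0.1]
opening: 25.7
[ 562.48966903 -261.59063673  102.07649588] 25.704923244765805 [ 0.15882486 -1.80973685 -0.13862624]
```

View pics/s9_c280_180.png

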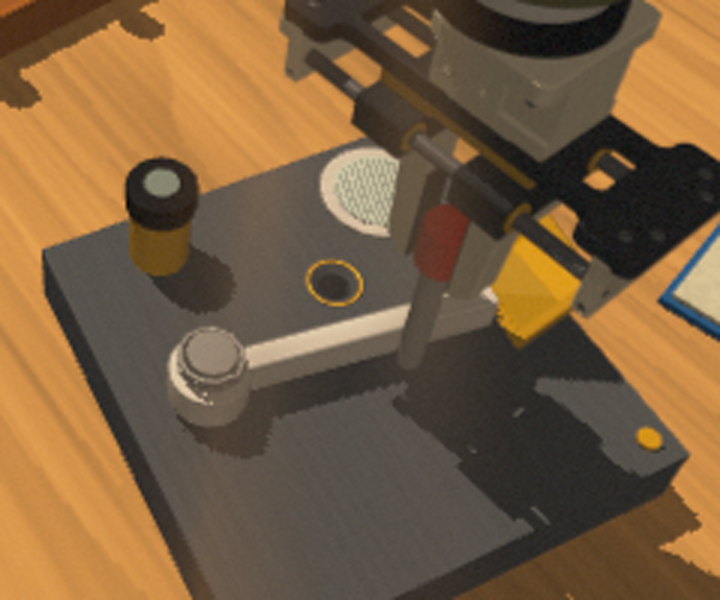

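The pin is pushing the arm round, with a reaction of about 1.8 N. Continuing.

```bash
python3 -m jog '{"translation":[[0.0025,0.006,0],[0.0015,0.0065,0],[0.0015,0.0065,0],[0.001,0.0065,0],[0.001,0.0065,0],[0,0.007,0],[0,0.0065,0],[-0.0005,0.0065,0],[-0.001,0.0065,0],[-0.001,0.0065,0],[0,0,0],[0,0,0]],"delta_rot":[[0,0,0],[0,0,0],[0,0,0],[0,0,0],[0,0,0],[0,0,0],[0,0,0],[0,0,0],[0,0,0],[0,0,0],[0,0,0],[0,0,0]],"claw":[1,1,1,1,1,1,1,1,1,1,1,1]}' 40; python3 -c "
from h import *
s=manip.read_state();print(s['tcp_pos'],s['opening'],s['wrist_force'])
grab('side','s10');crop('s10',280,160,240,200,3);grab('wrist','w10');crop('w10',220,80,230,180,3)"
```

```text
time_s: 10.92
tcp_pos: [567.5, -196.7, 102.2]
eef_rot: [0.0, -0.029, 1.0, -0.0]
wrist_force: [-0.0, -2.2, -1.2]
opening: 25.4
[ 567.51392943 -196.68140807  102.21964011] 25.384822242606052 [-0.04957938 -2.24648206 -1.23329069]
```

View pics/s10_c280_160.png

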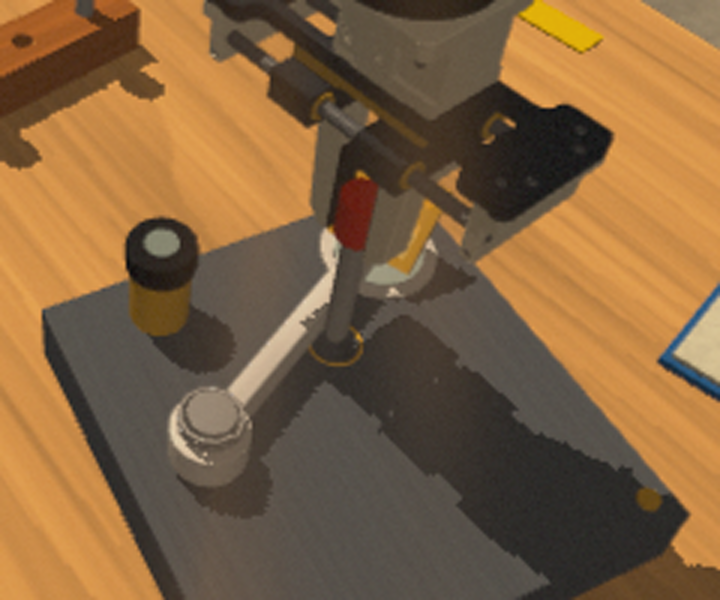

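View pics/w10_c220_80.png

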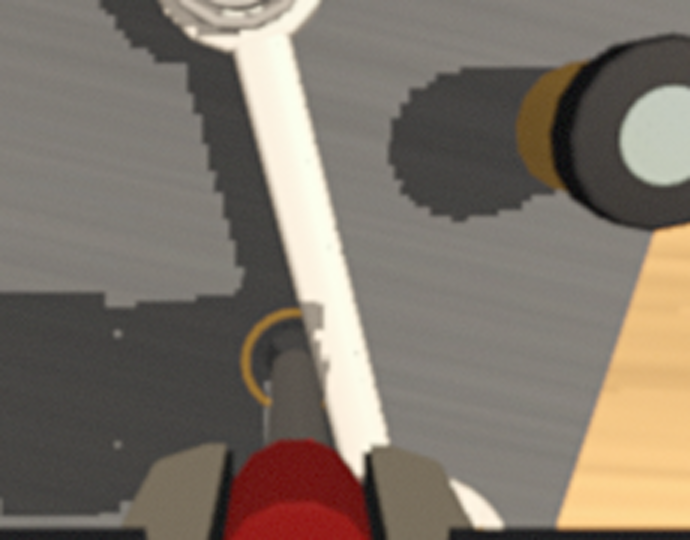

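The foot is over the brass rim in both views, within about 2 mm. The countersink and taper cover that, so I'm lowering.

```bash
python3 -m jog '{"translation":[[0,0,-0.004],[0,0,-0.004],[0,0,-0.004],[0,0,-0.004],[0,0,-0.004],[0,0,0],[0,0,0]],"delta_rot":[[0,0,0],[0,0,0],[0,0,0],[0,0,0],[0,0,0],[0,0,0],[0,0,0]],"claw":[1,1,1,1,1,1,1]}' 40; python3 -c "
from h import *
s=manip.read_state();print(s['tcp_pos'],s['opening'],s['wrist_force'],s['moment'])
grab('side','s11');crop('s11',280,160,240,200,3)"
```

```text
time_s: 11.6
tcp_pos: [566.9, -196.9, 81.5]
eef_rot: [-0.0, -0.028, 1.0, 0.0]
wrist_force: [-0.3, -1.7, -1.8]
opening: 25.6
[ 566.93738184 -196.93847893   81.54081757] 25.568203545820513 [-0.27696459 -1.73426869 -1.78952603] [-0.46766021 -0.19179108 -0.00253132]
```

View pics/s11_c280_160.png

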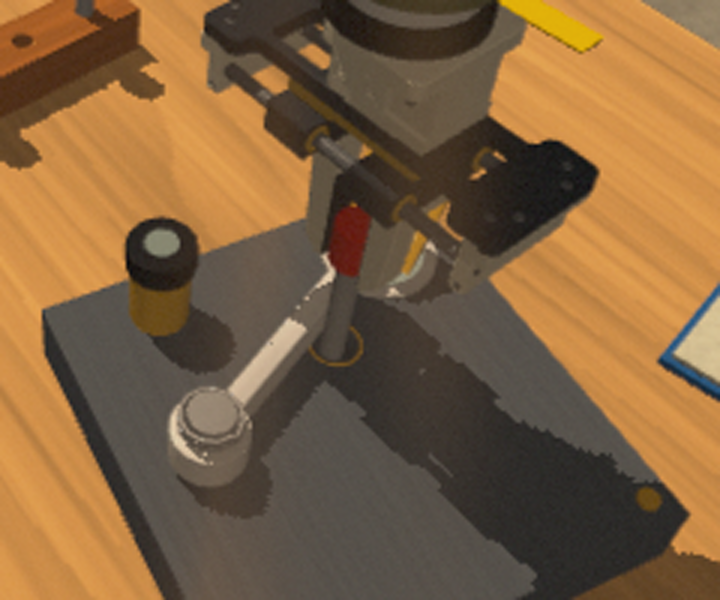

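```bash
python3 -m jog '{"translation":[[0,0,-0.004],[0,0,-0.004],[0,0,-0.004],[0,0,-0.004],[0,0,-0.003],[0,0,-0.003],[0,0,0],[0,0,0]],"delta_rot":[[0,0,0],[0,0,0],[0,0,0],[0,0,0],[0,0,0],[0,0,0],[0,0,0],[0,0,0]],"claw":[1,1,1,1,1,1,1,1]}' 40; python3 -c "
from h import *
s=manip.read_state();print(s['tcp_pos'],s['opening'],s['wrist_force'],s['moment'])
grab('side','s12');crop('s12',280,160,240,200,3)"
```

```text
time_s: 12.32
tcp_pos: [567.0, -197.0, 59.7]
eef_rot: [-0.0, -0.028, 1.0, 0.0]
wrist_force: [1.8, -1.3, -2.0]
opening: 25.2
[ 566.98296998 -196.9638988    59.73297924] 25.192403673818937 [ 1.83278217 -1.2915718  -2.02563203] [-0.43340036 -0.12181144 -0.0210459 ]
```

View pics/s12_c280_160.png

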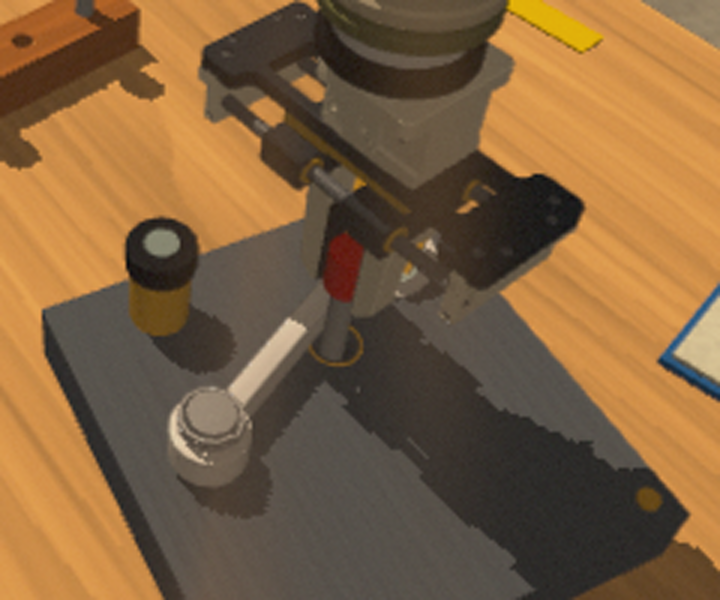

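```bash
python3 -m jog '{"translation":[[0,0,-0.003],[0,0,-0.002],[0,0,0],[0,0,0],[0,0,0],[0,0,0]],"delta_rot":[[0,0,0],[0,0,0],[0,0,0],[0,0,0],[0,0,0],[0,0,0]],"claw":[1,1,1,1,1,1]}' 40; python3 -c "
from h import *
s=manip.read_state();print(s['tcp_pos'],s['opening'],s['wrist_force'],s['moment'])"
```

```text
time_s: 12.87
tcp_pos: [567.4, -197.1, 55.1]
eef_rot: [0.0, -0.028, 1.0, -0.0]
wrist_force: [2.1, -1.8, -1.4]
opening: 25.4
[ 567.39491447 -197.07139738   55.09518079] 25.40037441278458 [ 2.08573048 -1.76886435 -1.38031825] [-0.45892954 -0.3550418   0.01975575]
```

```bash
python3 -m jog '{"translation":[[0,0,0],[0,0,0],[0,0,0],[0,0,0],[0,0,0],[0,0,0],[0,0,0],[0,0,0],[0,0,0]],"delta_rot":[[0,0,0],[0,0,0],[0,0,0],[0,0,0],[0,0,0],[0,0,0],[0,0,0],[0,0,0],[0,0,0]],"claw":[0.65,0.6,0.55,0.5,0.45,0.4,0.4,0.4,0.4]}' 40; python3 -c "
from h import *
s=manip.read_state();print(s['tcp_pos'],s['opening'],s['wrist_force'],s['moment'])
grab('side','s13');crop('s13',280,160,240,200,3);grab('wrist','w13');crop('w13',200,60,270,230,2.9)"
```

```text
time_s: 13.62
tcp_pos: [567.2, -197.0, 55.1]
eef_rot: [-0.0, -0.028, 1.0, 0.0]
wrist_force: [-0.1, -0.5, 0.1]
opening: 55.6
[ 567.23649042 -197.03092531   55.11466187] 55.59564941035665 [-0.07604557 -0.45917532  0.13896119] [0.02897199 0.04866043 0.04057842]
```

View pics/s13_c280_160.png

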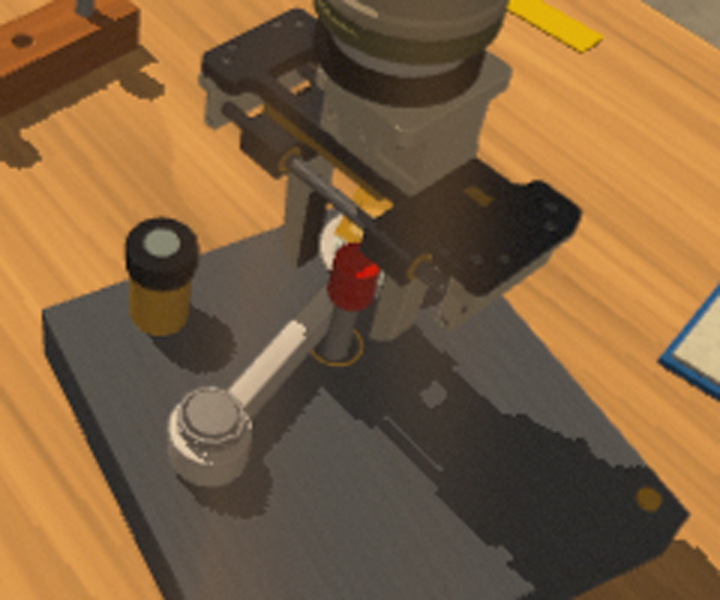

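View pics/w13_c200_60.png

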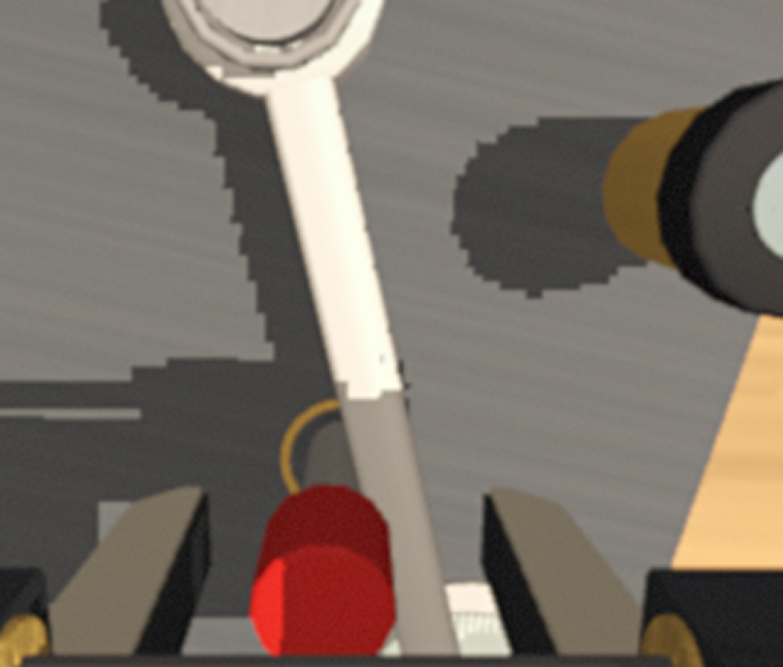

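The pin is released and holds the arm on its own, with a small lean. The fingers are clear of the knob, so I'll lift straight up and then move away.

```bash
python3 -m jog '{"translation":[[0,0,0.01],[0,0,0.02],[0,0,0.03],[0,0,0.03],[0,0,0.03],[0,0,0.03],[0,0.03,0.03],[0,0.035,0],[0,0.04,0],[0,0.04,0],[0,0.04,0],[0,0.04,0]],"delta_rot":[[0,0,0],[0,0,0],[0,0,0],[0,0,0],[0,0,0],[0,0,0],[0,0,0],[0,0,0],[0,0,0],[0,0,0],[0,0,0],[0,0,0]],"claw":[0.4,0.4,0.4,0.4,0.4,0.4,0.4,0.4,0.4,0.4,0.4,0.4]}' 40;python3 -m jog '{"translation":[[0,0.04,0],[0,0.04,0],[0,0,0],[0,0,0],[0,0,0],[0,0,0]],"delta_rot":[[0,0,0],[0,0,0],[0,0,0],[0,0,0],[0,0,0],[0,0,0]],"claw":[0.4,0.4,0.4,0.4,0.4,0.4]}'; python3 -c "
from h import *
grab('side','s14');crop('s14',280,160,240,200,3);grab('top','t14');crop('t14',330,115,180,170,4)"
```

```text
time_s: 14.72
tcp_pos: [566.9, 29.1, 235.7]
eef_rot: [0.001, -0.028, 1.0, 0.0]
wrist_force: [0.4, 0.5, -0.3]
opening: 55.9
time_s: 15.22
tcp_pos: [567.3, 105.7, 234.9]
eef_rot: [0.0, -0.027, 1.0, -0.0]
wrist_force: [-0.4, 0.9, 0.6]
opening: 55.9
```

View pics/s14_c280_160.png

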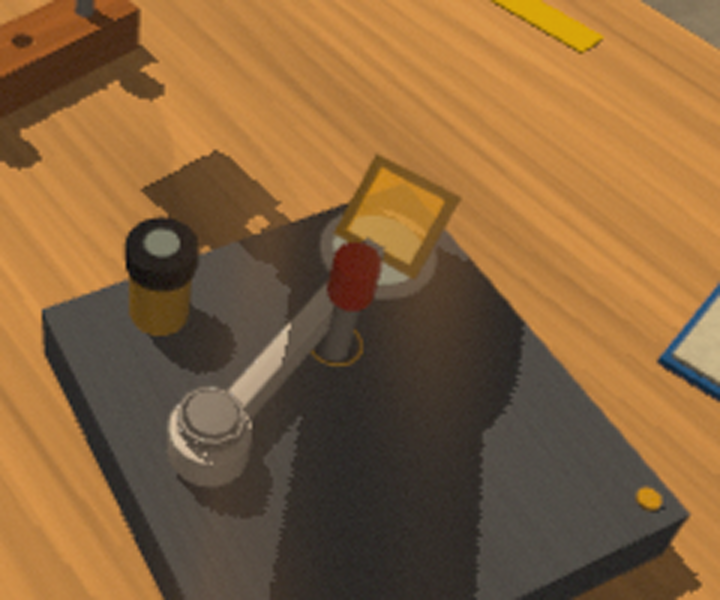

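View pics/t14_c330_115.png

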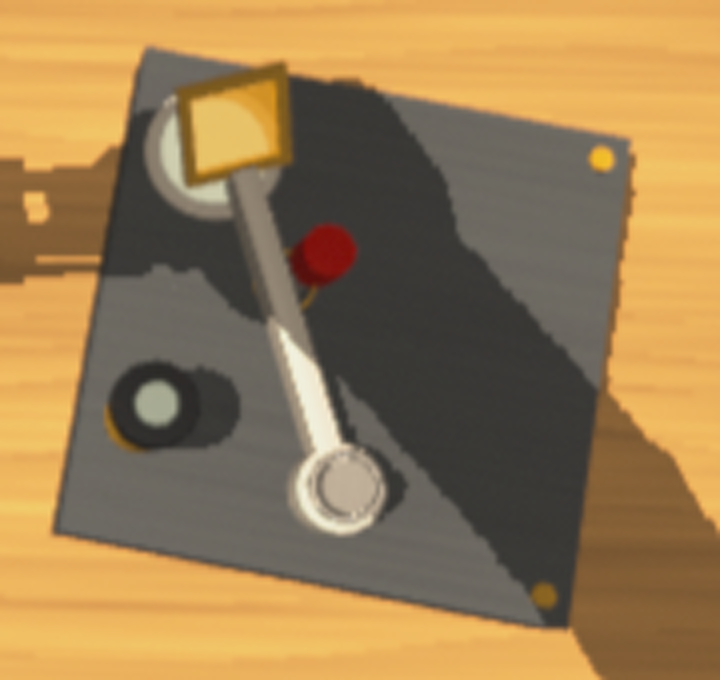

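```bash
python3 -c "
from h import *
T=load('t14');S=load('s14')
k=tri([(T,(np.array([329,249])+.5)/4-.5+[330,115]),(S,(np.array([358,256])+.5)/3-.5+[280,160])]);print('knob top',k)
f=np.array([568.3,-197.8,5]);v=k-f;print('len',np.linalg.norm(v),'lean deg',np.degrees(np.arccos(v[2]/np.linalg.norm(v))))
a=onz(T,(np.array([333,425])+.5)/4-.5+[330,115],77);b=onz(T,(np.array([254,190])+.5)/4-.5+[330,115],77)
w=b-a;print('q',np.arctan2(w[1],w[0])+.171+.5)
print('eye',tri([(T,(np.array([157,403])+.5)/4-.5+[330,115]),(S,(np.array([162,242])+.5)/3-.5+[280,160])]))
"
```

```text
knob top [ 567.6611554  -201.21825648  127.8926297 ]
len 122.94181971222142 lean deg 1.6208422995400265
q 0.9843291117346337
eye [ 495.53426332 -123.6937873   110.32333957]
```

Checks: the knob top is at z ≈ 128 (125 if fully seated, and heights read 1–2 mm high). The lean is about 2°, q ≈ 0.98 and the eyepiece hasn't moved.

```bash
python3 -c "
from rig import manip
print(manip.job_done(), manip.read_state()['time_s'])"
```

```text
the job is handed in; nothing more can be done
the job is handed in; nothing more can be done
```

The red pin is seated in the brass-rimmed hole and alone holds the glass-plate arm over the lens stage. I handed the job in at about 15 s; no verdict is reported.

I took the pin from the rack by its knob and lowered it on the arm's return side. I then pushed the arm round about its pivot (about 2 N on the wrist), lowered the pin into the hole, let go and backed off.

**Last checks, from the side and top pictures:**

| Check | Measured | Required |
|---|---|---|
| Arm angle | about 0.98 rad | above 0.8 rad |
| Pin lean | about 2° (taking the foot to be on the hole's axis) | under 15° |
| Knob top height | about 128 mm (125 mm if fully seated) | foot within 12 mm of the floor |
| Eyepiece | top within 1 mm of its start position | moved under 30 mm |

- **Seating:** the 3 mm on the knob height is within the measuring error, since these heights read 1–2 mm high on other known points. The robot was well clear of the stand.
- **Disagreement found:** the fingers really end about 35 mm short of the stated TCP. My first grasp therefore closed in the air above the knob without disturbing anything. I measured the offset in the pictures and the second grasp held.

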